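# Stand the solvent bottles in their drip wells

### The arm

A 7-joint arm with a two-finger parallel gripper is mounted at the origin on the work surface. World frame = base frame: x ahead of the robot, y to its left, z up, the work surface at z = 0. Lengths are in m, angles in rad, forces in N, time in s.
With the tool pointing down it reaches from about 0.425 to 0.95 m from the base axis. Payload 4.7 kg.
Tool frame: the origin (TCP) lies between the finger pads; the fingertips stand 25 mm ahead of it and the grasp point (between the pads) lies 6 mm ahead of it; z points along the fingers, y is the line along which they close (so a half turn about z gives the same grasp; the last joint's range is limited). The gripper opens to 85 mm and grips with 20 to 120 N. Pads are 22 mm wide; open, the fingers measure 114 mm over their backs; the gripper's body (76 mm by 85 mm) begins 54 mm behind the grasp point. The pads swing forward as they close: fully open they stand 13 mm farther back than shut.
Start: joints at [1.222, 0.469, -0.049, 1.532, 0.024, 1.141, -0.082], TCP at [0.212, -0.641, 0.256] pointing down, gripper open.
Joint ranges: [-2.59, 2.59], [-0.33, 1.99], [-1.39, 1.29], [0.1, 2.45], [-1.04, 4.18], [0.21, 1.99], [-2.66, 2.66]. Speed limits (rad/s): [2.57, 2.57, 3.14, 3.14, 3.14, 3.14, 3.14].

### API

Orientations are given as a 3x3 rotation matrix whose columns are the frame's x, y, z axes.
In Python, from rig import * gives the robot as it stands. Calls block until the motion is done:
- movep(position, orientation): joint-space move of the TCP to a pose.
- move_l(position, attitude=None, feed=0.15, until_force=None): straight line of the TCP; attitude=None keeps the orientation; feed is the mean speed in m/s. With until_force (N) it stops when the force on the tool has changed by that much, and returns True; else False.
- move_joints(angles): joint-space move.
- command_gripper(opening, newtons=None): finger opening in m; newtons is the grip in N (None keeps the last); returns when the fingers have stopped.
- sleep(seconds).
- inverse_kinematics(position, orientation): joint angles nearest the present ones, or None.
- sense(): the state.
- camera(name): name is "scene" or "top" or "wrist"; returns (picture, depth): 420x560x3 uint8, red, green, blue; 420x560 float32, m along the optical axis (not along the pixel's ray), 0 where there is no reading.
- camera_params(name): a dict with "K" (3x3 intrinsics, pixels), "dist" ([k1, k2, p1, p2, k3] as OpenCV has them; the pictures are not rectified), "position" and "rotation" of the camera in the world; the wrist camera has in their place "tool_from_camera" (4x4, takes a point from camera to tool coordinates, whose origin is the TCP and whose axes are the flange's). Camera axes: x right, y down, z forward; pixel columns grow to the right and rows downward; lengths in m; the calibration is good to about 2 mm. A picture is of the moment at which its call begins: read the wrist's pose just before it. camera_params takes no time and is no camera call.
A pose or a line that the arm cannot do raises Unreachable and nothing moves.
- finish_job(): hands the job in; it is judged then, once.
The state is a dict: "time_s": time; "joint_pos": joint angles; "qd": joint speeds; "joint_efforts": joint torques, N m; "position": TCP position; "tcp_rot": TCP orientation; "wrist_force": force on the tool from outside, world axes, zero at the start; "ft_torque": the same for the moment, N m; "finger_gap": finger opening in m; "gripper_force": force on a finger pad.
Only numpy, scipy, OpenCV 4.12 (cv2) and the standard library are available. Lean on these libraries where they do the work, as an engineer would, in place of code of your own. Each camera call takes 0.05 s, during which the arm holds its last target. There are 200 camera calls.

### The job

Stand the four narrow-necked amber bottles upright on the floors of the four drip wells, matched by size: the largest bottle in the largest well and so on down to the smallest in the smallest. They are glass, so keep them upright, and set each one down rather than dropping it. Leave the two squat wide-mouthed jars where they stand.

Things in the scene. Friction and masses are not known exactly. Their poses are not given: they have to be found in the camera images.
- bottle_xl: The largest of the four narrow-necked amber glass bottles, loose, standing upright: round body 66 mm in diameter, 140 mm high over all. Sloping shoulder, then a 10 mm neck, then a white screw cap (fixed on) 32 mm in diameter and 22 mm tall at the very top; the shoulder ends 32 mm below the top, so the cap can be gripped from above at any yaw. Under 0.5 kg. Origin: centre of the underside, z up the axis.
- bottle_large: The second largest of the four narrow-necked amber glass bottles, loose, standing upright: round body 56 mm in diameter, 124 mm high over all. Sloping shoulder, then a 10 mm neck, then a white screw cap (fixed on) 30 mm in diameter and 22 mm tall at the very top; the shoulder ends 32 mm below the top, so the cap can be gripped from above at any yaw. Under 0.5 kg. Origin: centre of the underside, z up the axis.
- bottle_medium: The third largest of the four narrow-necked amber glass bottles, loose, standing upright: round body 46 mm in diameter, 108 mm high over all. Sloping shoulder, then a 10 mm neck, then a white screw cap (fixed on) 27 mm in diameter and 22 mm tall at the very top; the shoulder ends 32 mm below the top, so the cap can be gripped from above at any yaw. Under 0.5 kg. Origin: centre of the underside, z up the axis.
- bottle_small: The smallest of the four narrow-necked amber glass bottles, loose, standing upright: round body 36 mm in diameter, 92 mm high over all. Sloping shoulder, then a 10 mm neck, then a white screw cap (fixed on) 24 mm in diameter and 22 mm tall at the very top; the shoulder ends 32 mm below the top, so the cap can be gripped from above at any yaw. Under 0.5 kg. Origin: centre of the underside, z up the axis.
- well_xl: The largest of the four round stainless drip wells (shallow open dishes fixed to the bench): outer diameter 90 mm, inner diameter 82 mm, rim 16 mm above the bench, floor 4 mm thick. Its bottle leaves 8 mm free all round. Origin: centre of the underside, on the bench, z up.
- well_large: The second largest of the four round stainless drip wells (shallow open dishes fixed to the bench): outer diameter 80 mm, inner diameter 72 mm, rim 16 mm above the bench, floor 4 mm thick. Its bottle leaves 8 mm free all round. Origin: centre of the underside, on the bench, z up.
- well_medium: The third largest of the four round stainless drip wells (shallow open dishes fixed to the bench): outer diameter 70 mm, inner diameter 62 mm, rim 16 mm above the bench, floor 4 mm thick. Its bottle leaves 8 mm free all round. Origin: centre of the underside, on the bench, z up.
- well_small: The smallest of the four round stainless drip wells (shallow open dishes fixed to the bench): outer diameter 60 mm, inner diameter 52 mm, rim 16 mm above the bench, floor 4 mm thick. Its bottle leaves 8 mm free all round. Origin: centre of the underside, on the bench, z up.
- jar_large: Squat wide-mouthed amber jar, loose, not part of the job: 66 mm in diameter, 72 mm high, white lid almost as wide as the jar, no neck. Origin: centre of the underside, z up.
- jar_small: Squat wide-mouthed amber jar, loose, not part of the job: 52 mm in diameter, 62 mm high, white lid almost as wide as the jar, no neck. Origin: centre of the underside, z up.
There are look-alikes about, which are no part of the job. Leave any red look-alike of the jar_small alone.

How it is judged:
At the end, for the whole second after the job is handed in: Each narrow-necked bottle stands upright (within 0.1 rad) and at rest on the floor of the well of its own size rank, its axis within 11 mm of the well's centre; both jars stand within 20 mm of where they started (horizontal distance between bottle_xl and well_xl below 0.011 m and z of bottle_xl in the frame of well_xl between 0.001 and 0.008 m and angle between each of bottle_xl, bottle_large, bottle_medium, bottle_small, jar_large, jar_small's own z axis and vertical below 0.1 rad and linear speed of each of bottle_xl, bottle_large, bottle_medium, bottle_small below 0.02 m/s and angular speed of each of bottle_xl, bottle_large, bottle_medium, bottle_small below 0.2 rad/s and horizontal distance between bottle_large and well_large below 0.011 m and z of bottle_large in the frame of well_large between 0.001 and 0.008 m and horizontal distance between bottle_medium and well_medium below 0.011 m and z of bottle_medium in the frame of well_medium between 0.001 and 0.008 m and horizontal distance between bottle_small and well_small below 0.011 m and z of bottle_small in the frame of well_small between 0.001 and 0.008 m and distance of each of jar_large, jar_small from where it was at the start of the episode below 0.02 m); the robot touches nothing.
It fails at once if a bottle is dropped (moves faster than 0.6 m/s while not held, a fall of about 18 mm) ((linear speed of bottle_xl above 0.6 m/s and contact force between the fingers and bottle_xl below 0.1 N) or (linear speed of bottle_large above 0.6 m/s and contact force between the fingers and bottle_large below 0.1 N) or (linear speed of bottle_medium above 0.6 m/s and contact force between the fingers and bottle_medium below 0.1 N) or (linear speed of bottle_small above 0.6 m/s and contact force between the fingers and bottle_small below 0.1 N)).
It fails at once if a bottle is tipped by more than 0.6 rad (angle between any of bottle_xl, bottle_large, bottle_medium, bottle_small's own z axis and vertical above 0.6 rad).
It fails at once if a wide-mouthed jar is moved by more than 20 mm (distance of any of jar_large, jar_small from where it was at the start of the episode above 0.02 m).
It also fails if it takes over 101 s, if anything falls off the work surface, if the arm or the gripper's body presses on something with over 40 N, if the wrist force passes 120 N, or if a joint passes its speed limit or range.

## Working session

There is one attempt and no reset: what is moved stays moved. The work goes in short steps, each a Python script; the robot and the scene stay as the last script left them, time stands still between calls to the robot, and variables do not carry over. Pictures are saved under pics/ and viewed, at most 14 in all, crops included, and the job is handed in when it is done.

```bash
mkdir -p pics; python3 - <<'E'
from rig import *
import cv2,numpy as np
for n in("top","scene"):
    p,d=camera(n); cv2.imwrite(f"pics/{n}0.png",p[:,:,::-1]); np.savez(f"{n}0.npz",p=p,d=d)
    print(n,camera_params(n))
print(camera_params("wrist")); s=sense(); print(s['tcp_rot'],s['time_s'])
E
```

```text
top {'K': array([[447.70164359,   0.        , 279.26822938],
       [  0.        , 447.70164359, 211.31503745],
       [  0.        ,   0.        ,   1.        ]]), 'dist': array([0.04680853, 0.        , 0.        , 0.        , 0.        ]), 'position': array([ 0.28539588, -0.01058686,  1.01555897]), 'rotation': array([[ 4.56205485e-03, -9.79657468e-01,  2.00625106e-01],
       [-9.99989477e-01, -4.56615590e-03,  4.42308127e-04],
       [ 4.82775050e-04, -2.00625012e-01, -9.79667990e-01]])}
scene {'K': array([[397.08042308,   0.        , 280.42896145],
       [  0.        , 397.08042308, 207.00534209],
       [  0.        ,   0.        ,   1.        ]]), 'dist': array([-0.03574854,  0.        ,  0.        ,  0.        ,  0.        ]), 'position': array([0.86753802, 0.197013  , 0.68645861]), 'rotation': array([[-0.4233853 ,  0.75254398, -0.50440306],
       [ 0.90594363,  0.34965074, -0.23876869],
       [-0.00331904, -0.55805189, -0.82979941]])}
{'K': array([[359.94526974,   0.        , 279.29564607],
       [  0.        , 359.94526974, 201.18432532],
       [  0.        ,   0.        ,   1.        ]]), 'dist': array([0.00871482, 0.        , 0.        , 0.        , 0.        ]), 'tool_from_camera': array([[-5.10408823e-04, -9.65036996e-01, -2.62113211e-01,
         6.60012405e-02],
       [ 9.99999764e-01, -3.72272658e-04, -5.76666147e-04,
        -7.26180454e-04],
       [ 4.58926585e-04, -2.62113444e-01,  9.65036959e-01,
        -1.17432122e-01],
       [ 0.00000000e+00,  0.00000000e+00,  0.00000000e+00,
         1.00000000e+00]])}
[[ 9.49284463e-01  3.14417957e-01 -5.97137877e-04]
 [ 3.14418521e-01 -9.49282998e-01  1.66839945e-03]
 [-4.22780884e-05 -1.77153688e-03 -9.99998430e-01]] 0.1
```

View pics/top0.png

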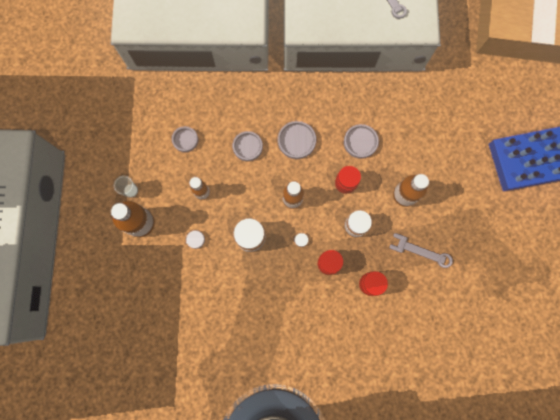

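View pics/scene0.png

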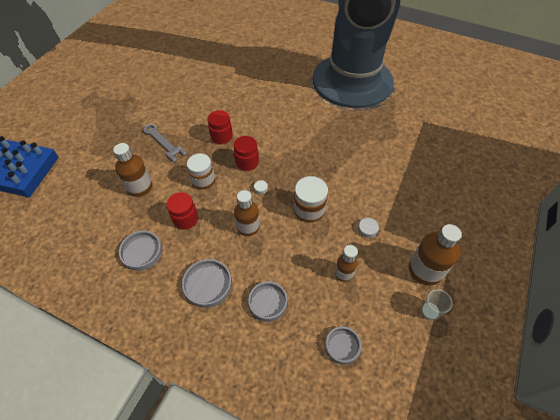

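The top view shows wells at about (185,139) S, (248,146) M, (297,140) XL and (361,141) L. The bottle caps are at (120,212) XL, (196,183) S, (294,188) M and (420,182) L. A glass at (127,187) and a tall machine stand next to the XL bottle. The scene view confirms this layout.

```bash
cat > h.py <<'E'
import numpy as np,cv2
from rig import *
def ray(cp,uv,z,T=None):
    n=cv2.undistortPoints(np.float64(uv).reshape(-1,1,2),cp['K'],cp['dist'])[:,0]
    d=np.c_[n,np.ones(len(n))]@T[:3,:3].T; o=T[:3,3]
    return o+d*((z-o[2])/d[:,2])[:,None]
def Tfix(cp):
    T=np.eye(4);T[:3,:3]=cp['rotation'];T[:3,3]=cp['position'];return T
def white(p):
    h=cv2.cvtColor(p,cv2.COLOR_RGB2HSV); return ((h[...,1]<45)&(h[...,2]>165)).astype(np.uint8)
H=dict(xl=.140,large=.124,medium=.108,small=.092)
E
python3 - <<'E'
from h import *
a=np.load('top0.npz');p,d=a['p'],a['d'];cp=camera_params('top');T=Tfix(cp)
n,l,st,c=cv2.connectedComponentsWithStats(white(p))
near=dict(xl=(120,212),small=(196,183),medium=(294,188),large=(420,182))
for k,v in near.items():
    i=1+np.argmin(np.hypot(*(c[1:]-v).T)+1e3*(st[1:,4]<30)); print(k,c[i],st[i],ray(cp,c[i],H[k],T)[0].round(4))
h=cv2.cvtColor(p,cv2.COLOR_RGB2HSV)
m=((h[...,1]<60)&(h[...,2]>60)).astype(np.uint8)
m=cv2.morphologyEx(m,cv2.MORPH_CLOSE,np.ones((5,5)))
cs=cv2.findContours(m,cv2.RETR_EXTERNAL,cv2.CHAIN_APPROX_NONE)[0]
for k in cs:
    x,y,w,hh=cv2.boundingRect(k)
    if 100<y<170 and 150<x<400 and w>15:
        e=cv2.fitEllipse(k);P=ray(cp,k[:,0],.016,T);print('well',e,cv2.minEnclosingCircle(P[:,:2].astype(np.float32)))
for nm in('top','scene'):
  a=np.load(nm+'0.npz');cp=camera_params(nm);T=Tfix(cp);d=a['d']
  if nm=='top': uvs=[(196,240),(127,187),(60,180),(35,150),(45,300),(359,222),(249,233),(348,178),(415,250),(200,60)]
  else: uvs=[(437,297),(550,150)]
  for u in uvs:
    nn=cv2.undistortPoints(np.float64([[u]]),cp['K'],cp['dist'])[0,0];z=d[u[1],u[0]]
    print(nm,u,(T[:3,:3]@(np.r_[nn,1]*z)+T[:3,3]).round(3))
E
```

```text
xl [118.68965517 210.72413793] [111 203  16  16 203] [0.4644 0.3085 0.14  ]
small [194.97849462 182.38709677] [190 178  11  10  93] [0.5366 0.1696 0.092 ]
medium [293.41732283 187.86614173] [288 182  12  13 127] [ 0.5214 -0.0395  0.108 ]
large [420.27118644 181.38418079] [413 175  16  14 177] [ 0.532  -0.2991  0.124 ]
well ((247.2321319580078, 145.58238220214844), (27.771682739257812, 28.58721351623535), 79.34137725830078) ((0.647463858127594, 0.06588536500930786), 0.03524620458483696)
well ((184.49420166015625, 138.80711364746094), (23.40877342224121, 24.766738891601562), 91.61199951171875) ((0.6630674600601196, 0.21355892717838287), 0.03034829907119274)
well ((360.826904296875, 140.8546600341797), (32.00273513793945, 33.54936218261719), 91.5047836303711) ((0.659741222858429, -0.20117232203483582), 0.04105890169739723)
well ((296.5597839355469, 139.50672912597656), (35.68312454223633, 37.3522834777832), 84.83775329589844) ((0.6630123257637024, -0.05066467076539993), 0.04595654457807541)
top (196, 240) [0.424 0.177 0.014]
top (127, 187) [0.549 0.344 0.002]
top (60, 180) [0.561 0.491 0.017]
top (35, 150) [0.593 0.492 0.128]
top (45, 300) [0.292 0.49  0.026]
top (359, 222) [ 0.458 -0.183  0.062]
top (249, 233) [0.431 0.054 0.073]
top (348, 178) [ 0.556 -0.161  0.064]
top (415, 250) [ 0.405 -0.316  0.007]
top (200, 60) [0.841 0.176 0.056]
scene (437, 297) [0.523 0.335 0.027]
scene (550, 150) [0.041 0.504 0.002]
```

```bash
cat >> h.py <<'E'
B=dict(xl=(.4644,.3085),small=(.5366,.1696),medium=(.5214,-.0395),large=(.532,-.2991))
W=dict(xl=(.663,-.0507),small=(.663,.2136),medium=(.6475,.0659),large=(.6597,-.2012))
WR=dict(xl=.045,large=.04,medium=.035,small=.03)
R=np.array([[1.,0,0],[0,-1,0],[0,0,-1]])
def wrist():
    s=sense();T=np.eye(4);T[:3,:3]=s['tcp_rot'];T[:3,3]=s['position']
    cp=camera_params('wrist');p,d=camera('wrist');return p,cp,T@cp['tool_from_camera']
def proj(cp,T,P):
    r=T[:3,:3].T;return cv2.projectPoints(np.float64(P).reshape(1,3),cv2.Rodrigues(r)[0],-r@T[:3,3],cp['K'],cp['dist'])[0].ravel()
def cap(p,cp,T,xy,z):
    n,l,st,c=cv2.connectedComponentsWithStats(white(p)); e=proj(cp,T,[*xy,z])
    i=1+np.argmin(np.hypot(*(c[1:]-e).T)+1e3*(st[1:,4]<60))
    P=ray(cp,np.argwhere(l==i)[:,::-1],z,T)[:,:2]
    (x,y),r=cv2.minEnclosingCircle(P.astype(np.float32)); return P.mean(0).round(4),np.round((x,y,r),4)
def well(p,cp,T,xy,r0):
    h=cv2.cvtColor(p,cv2.COLOR_RGB2HSV)
    m=cv2.morphologyEx(((h[...,1]<60)&(h[...,2]>60)).astype(np.uint8),cv2.MORPH_CLOSE,np.ones((5,5)))
    best=None
    for k in cv2.findContours(m,cv2.RETR_EXTERNAL,cv2.CHAIN_APPROX_NONE)[0]:
        if len(k)<40: continue
        P=ray(cp,k[:,0],.016,T)[:,:2].astype(np.float32);(x,y),r=cv2.minEnclosingCircle(P)
        q=np.hypot(x-xy[0],y-xy[1])
        if q<.03 and abs(r-r0)<.008: best=np.round((x,y,r),4)
    return best
E
python3 - <<'E'
from h import *
for k in('large','medium','small','xl'):
    x,y=B[k]
    movep([(x+.03),y*.95,.30],R)
    p,cp,T=wrist(); cv2.imwrite(f'pics/w_{k}.png',p[:,:,::-1])
    print(k,cap(p,cp,T,B[k],H[k]),{j:well(p,cp,T,W[j],WR[j]) for j in W},sense()['time_s'])
E
```

```text
large (array([ 0.5312, -0.2998]), array([ 0.5308, -0.2996,  0.0146])) {'xl': array([ 0.6614, -0.0529,  0.0477]), 'small': None, 'medium': None, 'large': array([ 0.6589, -0.2017,  0.0404])} 1.975
medium (array([ 0.5206, -0.0392]), array([ 0.5205, -0.0393,  0.0131])) {'xl': array([ 0.6622, -0.0497,  0.0451]), 'small': array([0.6624, 0.2136, 0.0303]), 'medium': array([0.6462, 0.0654, 0.0356]), 'large': array([ 0.6586, -0.1988,  0.0418])} 3.0
small (array([0.5354, 0.1705]), array([0.5354, 0.1705, 0.0116])) {'xl': array([ 0.6617, -0.0465,  0.0474]), 'small': array([0.6627, 0.2141, 0.0303]), 'medium': array([0.6461, 0.0674, 0.0356]), 'large': None} 3.8667
xl (array([0.4632, 0.309 ]), array([0.4632, 0.3089, 0.016 ])) {'xl': None, 'small': array([0.6575, 0.2152, 0.0303]), 'medium': array([0.645 , 0.07  , 0.0382]), 'large': None} 4.5667
```

View pics/w_xl.png

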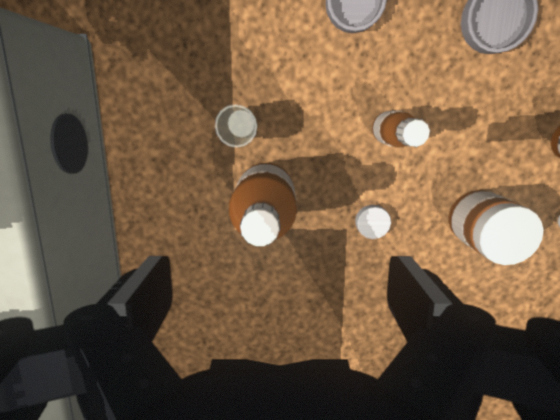

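Every estimate agrees to within about 2 mm. In the XL wrist view, the cap is at (260,225) and the low glass at (237,125) is clear of the fingers. I'll start with the large bottle.

```bash
cat >> h.py <<'E'
B=dict(xl=(.4632,.309),small=(.5354,.1705),medium=(.5206,-.0392),large=(.5312,-.2998))
W=dict(xl=(.662,-.0497),small=(.6626,.2138),medium=(.6462,.066),large=(.6588,-.2005))
def do(k):
    h=H[k]; b,w=np.array(B[k]),np.array(W[k]); g=h-.005; up=.17+g
    command_gripper(.06,40)
    movep([*b,h+.06],R)
    print(k,'hit',move_l([*b,g],feed=.1,until_force=8))
    command_gripper(.0,40); print('gap',sense()['finger_gap'],sense()['gripper_force'])
    move_l([*b,g+.03],feed=.06); move_l([*b,up],feed=.2)
    move_l([*w,up],feed=.2)
    print('gap',sense()['finger_gap'],'F',sense()['wrist_force'].round(1))
    move_l([*w,g+.014],feed=.15)
    t=move_l([*w,g-.001],feed=.02,until_force=3)
    print('touch',t,sense()['position']-[*w,g+.004])
    command_gripper(.055); move_l([*w,h+.09],feed=.15)
    p,cp,T=wrist(); cv2.imwrite(f'pics/placed_{k}.png',p[:,:,::-1])
    print('cap-well',cap(p,cp,T,w,h+.004)[1]-[*w,0],sense()['time_s'])
E
python3 -c "
from h import *
do('large')"
```

```text
large hit False
gap 0.028937059975590745 39.5978969335556
gap 0.028701635799641356 F [ 0.2 -0.5 -2.3]
touch True [ 5.42641608e-05 -2.13214936e-04  8.73074312e-04]
cap-well [-0.0005  0.0002  0.0147] 13.65
```

View pics/placed_large.png

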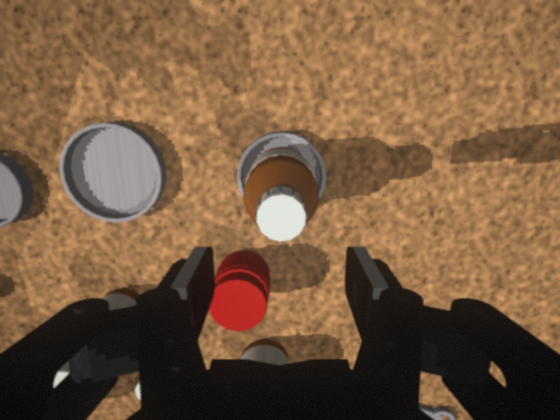

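The large bottle stands upright in its well, with the cap at (281,215) and the well ring at (282,175). Next are the other three.

```bash
python3 -c "
from h import *
for k in('medium','small','xl'): do(k)
x,y,z=sense()['position']; move_l([x,y,.33],feed=.2)
p,d=camera('scene'); cv2.imwrite('pics/end.png',p[:,:,::-1])
p,d=camera('top'); cv2.imwrite('pics/endt.png',p[:,:,::-1]); print(sense()['time_s'])"
```

```text
medium hit False
gap 0.025759328474388613 39.324533343315125
gap 0.025673671665708244 F [-0.6  0.2 -2.7]
touch True [ 0.00010761 -0.00019442  0.00071996]
cap-well [-0.0004  0.0001  0.0132] 21.3333
small hit False
gap 0.02280104238175891 39.03474569320679
gap 0.023265755030848618 F [-0.  -1.1 -0.7]
touch True [ 1.47043338e-04 -9.08827500e-05  7.42742405e-04]
cap-well [-0.0003  0.0001  0.0118] 28.725
xl hit False
gap 0.030593959172749964 39.50886011123657
gap 0.03060926398369306 F [ 0.2  1.  -4.2]
touch True [ 8.83312178e-05 -3.19738943e-04  8.22821199e-04]
cap-well [-0.0007 -0.0002  0.0159] 37.6
38.35
```

View pics/end.png

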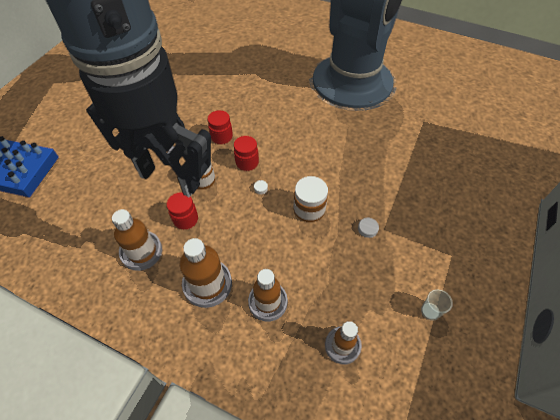

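All four bottles stand upright in their wells: L (135,245), XL (205,275), M (267,298) and S (344,342). The jars haven't moved.

```bash
python3 -c "
from rig import *
print(finish_job())"
```

```text
the job is handed in; nothing more can be done
None
```

I stood all four bottles upright in their size-matched wells, each within about 1 mm of centre by the wrist camera, left the jars untouched, and handed the job in at about 38 s; no verdict was returned.

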